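Load the mixer from the stack and set its click dial

ROBOT

A 6-joint arm with a two-finger parallel gripper is mounted at the origin on a cart in front of the work surface, level with it; the furniture and walls round the work are solid. World frame = base frame: x ahead of the robot, y to its left, z up, the work surface at z = 0. Lengths are in m, angles in rad, forces in N, time in s.
With the tool pointing down it reaches from about 0.325 to 0.875 m from the base axis. Payload 4.4 kg.
Tool frame: the origin (TCP) lies on the centre line of the jaws, within the pads' length; the fingertips stand 25 mm ahead of it and the grasp point (between the pads) lies 6 mm ahead of it; z points along the fingers, y is the direction in which the jaws open and shut (so a half turn about z gives the same grasp; the last joint's range is limited). The gripper opens to 85 mm and grips with 20 to 120 N. Pads are 22 mm wide; open, the fingers measure 114 mm over their backs; the gripper's body (76 mm by 85 mm) begins 54 mm behind the grasp point. The pads swing forward as they close: fully open they stand 13 mm farther back than shut.
Start: joints at [1.183, 0.207, 1.542, -0, 1.393, -0.15], TCP at [0.135, 0.559, 0.256] pointing down, gripper open.
Joint ranges: [-2.73, 2.73], [-0.86, 2.22], [0.23, 2.46], [-1.11, 4.25], [0.08, 2.63], [-2.82, 2.82]. Speed limits (rad/s): [2.79, 2.79, 3.14, 3.14, 3.14, 3.14].

INTERFACE

Orientations are given as [roll, pitch, yaw] about the fixed x, y, z axes, in that order (R = Rz(yaw) Ry(pitch) Rx(roll)).
In Python, from rig import ctrl gives the robot as it stands. The module is installed in compiled form; this text tells all that it offers. Calls block until the motion is done:
- ctrl.reach(position, orientation): joint-space move of the TCP to a pose.
- ctrl.move_linear(position, ori=None, v=0.15): straight line of the TCP; ori=None keeps the orientation; v is the mean speed in m/s.
- ctrl.movej(angles): joint-space move.
- ctrl.open_gripper() and ctrl.close_gripper(): open the fingers fully, or close them until they stop; the grip force is fixed at half the most.
- ctrl.sleep(seconds).
- ctrl.solve_ik(position, orientation): joint angles nearest the present ones, or None.
- ctrl.get_state(): the state.
- ctrl.camera(name): name is "scene" or "side" or "wrist"; returns the picture (420x560x3 uint8, blue, green, red); there is no depth.
- ctrl.camera_params(name): a dict with "fx", "fy", "cx", "cy" (pixels), "pose" (4x4, takes a point from camera to world coordinates). Camera axes: x right, y down, z forward; pixel columns grow to the right and rows downward; lengths in m; the calibration is good to about 2 mm. The wrist camera is an equidistant fisheye: a pixel r from the principal point sees the ray r / f radians off the axis. A picture is of the moment at which its call begins: read the wrist's pose just before it. camera_params takes no time and is no camera call; for the wrist camera it gives the pose at the moment of the call.
A pose or a line that the arm cannot do raises ctrl.Unreachable and nothing moves.
- ctrl.job_done(): hands the job in, once; it reports no verdict.
Trained networks look in the newest picture that a camera, given by its name, has taken for a name from the list of things; names that differ only in an ending like _2 or _b are one class to them, and where a whole thing is asked for, a point or a joint stands for the part that bears it (a point fixed in the world has none). Each returns a list of dicts, best first, with "p" (0 to 1); they miss things now and then, are a little off and sometimes report something else, mostly with a low value. They report only what shows in the picture. A call takes as long as a camera call. They do not tell look-alikes from the thing itself.
- ctrl.cut_out(camera, label): "pixels" (420x560 bool, what is visible of it) and "box" ([left, top, right, bottom] in pixels, round what is visible of it).
The state is a dict: "time": time; "qpos": joint angles; "qd": joint speeds; "tau": joint torques, N m; "ee_pos": TCP position; "tcp_rot": TCP orientation; "force": force on the tool from outside, world axes, zero at the start; "torque": the same for the moment, N m; "grip_width": opening from 0.0 (shut) to 1.0 (fully open).
Only numpy, scipy, OpenCV 4.12 (cv2) and the standard library are available. Lean on these libraries where they do the work, as an engineer would, in place of code of your own. Each camera call takes 0.05 s, during which the arm holds its last target.

TASK

Put the middle pot of the stack of three on the round pad of the grey paint mixer, upright inside the rim, and leave the stack neat again: the pot that was on top back on the bottom pot, where the stack stands. Set the mixer's dial by its lever, which a push on the side moves: clockwise (seen from above) all the way to its stop, then exactly five clicks back. Leave the other tubs where they are.

Things in the scene. Friction and masses are not known exactly. Their poses are not given: they have to be found in the camera images.
- mixer: Grey paint-pot mixer, a box 170 (x) x 300 (y) x 55 mm high on rubber feet, fixed to the bench. Origin at the centre of its underside; at yaw 0 its front (-x) faces the robot. The dial is on its right half (-y), the pot pad on its left half (+y); its flat deck is 55 mm above the bench.
- pad (a point): Centre of the mixer's pot pad: a flat rubber disc with a low steel rim round it (inner radius 40 mm, outer 44 mm, 3 mm above the disc). The point lies on top of the disc, 58 mm above the bench; it is 72 mm to +y of the mixer's centre.
- dial_axis (a point): Centre of the dial, on its upright axis, at deck height (55 mm above the bench); 75 mm to -y of the mixer's centre. Round it an aluminium plate of radius 74 mm with 13 black ticks, one for each click position; the longest tick is the stop. On its near side (-x) lies the low click plunger, up to 11 mm above the deck, under the lever's height; nothing else stands on the plate but hub and lever.
- lever_push (a point): Point in the dial's lever, 60 mm from the dial axis and 28 mm above the deck. The lever is a black upright blade with a white line on top, 12 mm thick, that reaches radially from the hub (radius 19 mm, top 45 mm above the deck) to 80 mm from the axis; its underside is 12 mm and its top 45 mm above the deck. The x axis of this point runs outward along the blade. Either side of the blade can be pushed anywhere beyond the hub.
- lever (a joint): Angle of the dial (rad). 0 = clockwise stop (lever to the mixer's -y); it grows counter-clockwise seen from above, over the mixer's +x side, to pi (lever to +y), the other stop. Sprung clicks every 15 degrees (0.262 rad): the lever rests only at whole clicks, joint = 0.262 x clicks, and snaps forward to the next one when pushed past half way; it takes about 4 to 6 N at 60 mm from the axis to push it over each click. Five clicks from the stop is 1.309.
- pot_low: Bottom pot of the stack, closed white pot with lid, 58 mm across, 52 mm high; stands on the bench. Origin at the centre of its underside.
- pot_mid: Middle pot of the stack, closed squat pot with lid, 60 mm across, lid top 44 mm above its underside. Origin at the centre of its underside, which rests on the bottom pot's lid. It is the pot to load on the mixer.
- pot_top: Top pot of the stack, closed small pot with lid, 52 mm across, 50 mm high. Origin at the centre of its underside, which rests on the middle pot's lid.
- offcut: Bare plywood block 80 x 80 x 25 mm, fixed on the bench, its top free: a handy place to set a pot down meanwhile. Origin at the centre of its underside.
- red_tub: Bystander: closed low tub, 64 mm across, 40 mm high, on the bench near the stack; must not be moved. Origin at the centre of its underside.
- green_tub: Bystander: closed tub, 74 mm across, 62 mm high, on the bench near the stack; must not be moved. Origin at the centre of its underside.
There are look-alikes about, which are no part of the job. Leave any purple look-alike of the pot_mid alone.

How it is judged:
On the way:
1. the dial is turned clockwise to its stop (value of joint lever below 0.06 rad), for 0.2 s.
At the end, for the whole second after the job is handed in: Dial at five clicks (1.309 rad, within 0.1) after being at its clockwise stop; middle pot upright and still on the pad, within 11 mm of its centre; former top pot upright and still on the bottom pot (centres within 16 mm), which stands upright within 30 mm of its start (value of joint lever between 1.209 and 1.409 rad and horizontal distance between pot_mid and pad below 0.011 m and z of pot_mid in the frame of pad between -0.004 and 0.004 m and angle between each of pot_mid, pot_top, pot_low's own z axis and vertical below 0.08 rad and horizontal distance between pot_top and pot_low below 0.016 m and z of pot_top in the frame of pot_low between 0.046 and 0.058 m and distance of pot_low from where it was at the start of the episode below 0.03 m and linear speed of each of pot_mid, pot_top below 0.02 m/s); the robot touches nothing.
It fails at once if the red or the green tub is moved more than 30 mm or tipped (distance of any of red_tub, green_tub from where it was at the start of the episode above 0.03 m or angle between any of red_tub, green_tub's own z axis and vertical above 0.5 rad).
It also fails if it takes over 72 s, if anything falls off the work surface, if the arm or the gripper's body presses on something with over 40 N, if the wrist force passes 120 N, or if a joint passes its speed limit or range.

## Working session

There is one attempt and no reset: what is moved stays moved. The work goes in short steps, each a Python script; the robot and the scene stay as the last script left them, time stands still between calls to the robot, and variables do not carry over. Pictures are saved under pics/ and viewed, and the job is handed in when it is done.

```bash
mkdir -p pics; ls
python3 - <<'E'
from rig import ctrl
import cv2,numpy as np
for n in ["scene","side","wrist"]:
    im=ctrl.camera(n); cv2.imwrite(f"pics/{n}0.png",im)
    p=ctrl.camera_params(n); print(n,p["fx"],p["fy"],p["cx"],p["cy"]); print(np.round(p["pose"],3))
s=ctrl.get_state(); print(s["time"],s["ee_pos"],s["tcp_rot"])
E
```

```text
pics
scene 476.352929821848 476.352929821848 274.58419823454096 205.6883461643528
[[ 0.622 -0.693  0.365 -0.033]
 [-0.783 -0.543  0.304 -0.597]
 [-0.013 -0.475 -0.88   1.334]
 [ 0.     0.     0.     1.   ]]
side 386.164073424312 386.164073424312 279.4059689850436 208.54168250882174
[[ 0.963 -0.186  0.197  0.285]
 [-0.271 -0.649  0.71  -0.829]
 [-0.004 -0.737 -0.675  0.706]
 [ 0.     0.     0.     1.   ]]
wrist 325.19226210127806 325.19226210127806 281.8588282416315 206.54716860139786
[[ 0.234  0.923  0.306  0.056]
 [ 0.972 -0.222 -0.075  0.578]
 [-0.001  0.315 -0.949  0.372]
 [ 0.     0.     0.     1.   ]]
0.15 [0.13467868 0.55844075 0.25534834] [-3.13978212e+00 -2.74329335e-04  2.90481252e+00]
```

View pics/scene0.png

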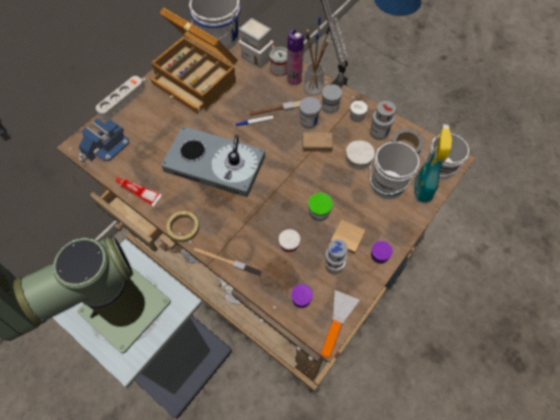

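View pics/side0.png

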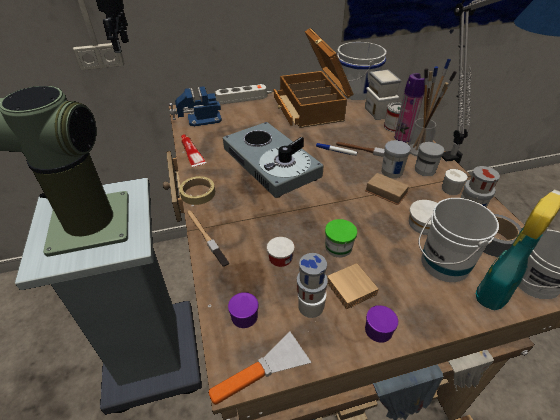

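View pics/wrist0.png

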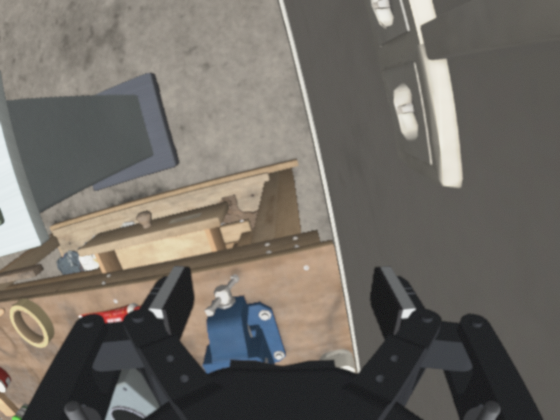

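```bash
cat > h.py <<'E'
from rig import ctrl
import cv2,numpy as np
from scipy.optimize import least_squares
P={n:ctrl.camera_params(n) for n in ("scene","side")}
def proj(n,X,p=None):
    p=p or P[n]; T=np.linalg.inv(p["pose"]); c=np.atleast_2d(X)@T[:3,:3].T+T[:3,3]
    if n=="wrist":
        rho=np.hypot(c[:,0],c[:,1])+1e-12; th=np.arctan2(rho,c[:,2])
        return np.c_[p["fx"]*th*c[:,0]/rho+p["cx"],p["fy"]*th*c[:,1]/rho+p["cy"]]
    return np.c_[p["fx"]*c[:,0]/c[:,2]+p["cx"],p["fy"]*c[:,1]/c[:,2]+p["cy"]]
def ray(n,u,v,z,p=None):
    p=p or P[n]
    a=(u-p["cx"])/p["fx"]; b=(v-p["cy"])/p["fy"]
    if n=="wrist":
        th=np.hypot(a,b); d=np.array([a/th*np.sin(th),b/th*np.sin(th),np.cos(th)])
    else: d=np.array([a,b,1.])
    d=p["pose"][:3,:3]@d; o=p["pose"][:3,3]; return o+d*(z-o[2])/d[2]
A=np.linspace(0,2*np.pi,48,endpoint=False); C=np.c_[np.cos(A),np.sin(A)]
def cyl(x,y,r,z0,z1):
    return np.r_[np.c_[C*r+[x,y],np.full(48,z0)],np.c_[C*r+[x,y],np.full(48,z1)]]
def box(uv): return np.r_[uv.min(0),uv.max(0)]
def fitcyl(obs,r,z0,z1,x0,pp=None):
    pp=pp or P
    def f(q): return np.concatenate([box(proj(n,cyl(q[0],q[1],r,z0,z1),pp[n]))-np.array(b) for n,b in obs.items()])
    s=least_squares(f,x0,loss="soft_l1"); return s.x,f(s.x)
E
python3 - <<'E'
from h import *
import pickle
out={}
ims={}
for n in ("scene","side"):
    im=ctrl.camera(n); vis=im.copy(); ims[n]=im
    for l in ["mixer","lever","pot_low","pot_mid","pot_top","offcut","red_tub","green_tub"]:
        r=ctrl.cut_out(n,l); out[n,l]=r
        for k in r[:4]:
            print(n,l,round(k["p"],2),np.round(k["box"]).astype(int).tolist(),int(k["pixels"].sum()))
            b=np.round(k["box"]).astype(int)
            if k["p"]>.3: cv2.rectangle(vis,b[:2].tolist(),b[2:].tolist(),(0,255,255),1); cv2.putText(vis,l,b[:2].tolist(),0,.35,(255,255,255),1)
    cv2.imwrite(f"pics/{n}_det.png",vis)
pickle.dump((out,ims),open("det.pkl","wb"))
print(ctrl.get_state()["time"])
z=[cv2.resize(ims["scene"][115:205,150:275],None,fx=5,fy=5,interpolation=3),cv2.resize(ims["side"][110:205,210:335],None,fx=5,fy=5,interpolation=3)]
for i,k in enumerate(z): cv2.imwrite(f"pics/mix{i}.png",k)
cv2.imwrite("pics/stk.png",cv2.resize(ims["side"][210:345,220:405],None,fx=4,fy=4,interpolation=3))
E
```

```text
scene mixer 0.95 [161, 126, 265, 196] 4544
scene lever 0.62 [226, 134, 243, 169] 352
scene pot_low 0.43 [324, 265, 345, 273] 114
scene pot_low 0.25 [226, 132, 248, 169] 368
scene pot_mid 0.91 [373, 241, 391, 266] 373
scene pot_mid 0.68 [293, 284, 313, 306] 407
scene pot_mid 0.47 [324, 252, 347, 269] 105
scene pot_top 0.83 [326, 244, 350, 264] 331
scene offcut 0.61 [332, 222, 363, 251] 583
scene red_tub 0.85 [281, 229, 303, 254] 371
scene red_tub 0.35 [224, 137, 244, 170] 389
scene green_tub 0.85 [306, 190, 334, 222] 588
side mixer 0.7 [222, 122, 322, 197] 4414
side lever 0.76 [272, 139, 304, 170] 466
side lever 0.22 [299, 252, 328, 290] 819
side pot_low 0.69 [299, 295, 325, 316] 368
side pot_mid 0.97 [298, 274, 326, 305] 492
side pot_mid 0.77 [363, 305, 398, 343] 947
side pot_mid 0.57 [226, 296, 262, 329] 900
side pot_top 0.65 [301, 252, 324, 290] 794
side offcut 0.72 [327, 265, 378, 312] 1458
side red_tub 0.89 [266, 240, 297, 267] 652
side green_tub 0.7 [299, 254, 327, 289] 810
side green_tub 0.64 [323, 216, 354, 257] 1039
1.05
```

View pics/mix0.png

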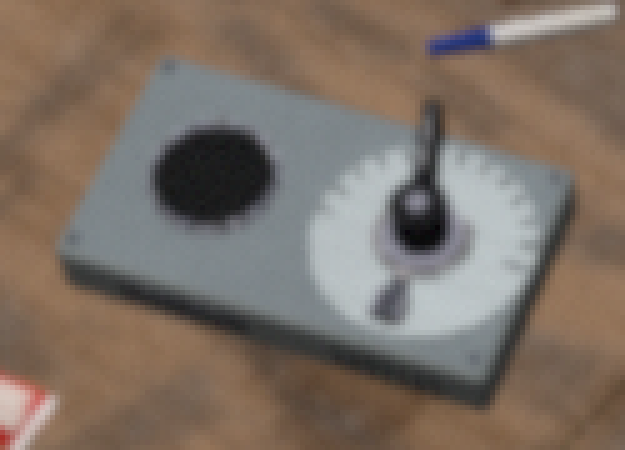

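View pics/mix1.png

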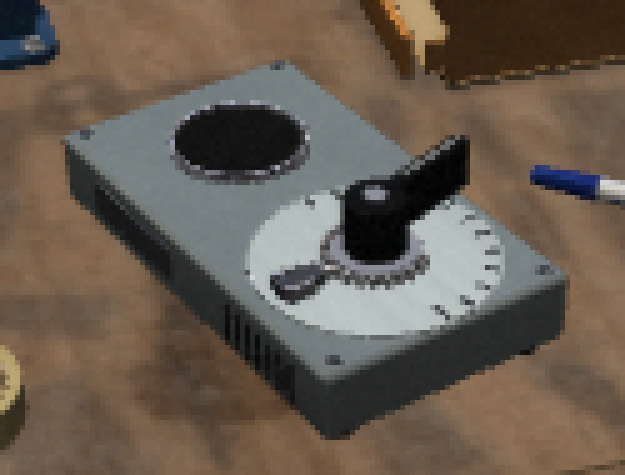

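View pics/stk.png

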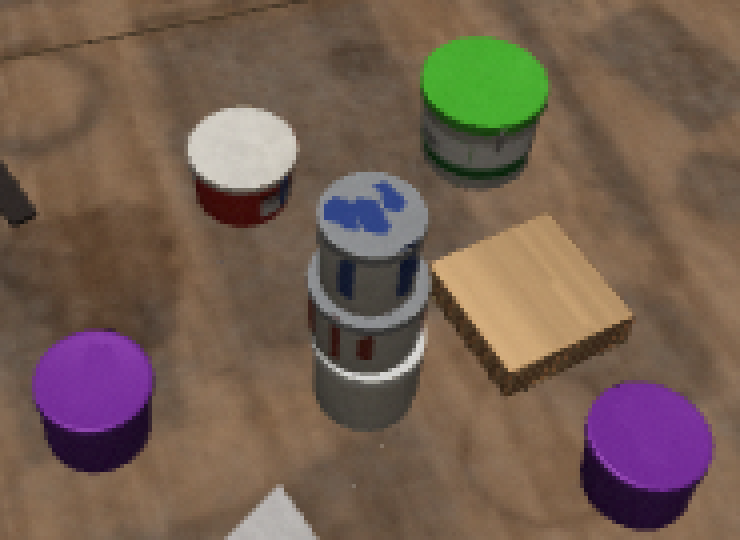

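Run:
```python
from h import *
import pickle
out,ims=pickle.load(open("det.pkl","rb"))
def B(n,l,i=0): return out[n,l][i]["box"]
def show(nm,obs,r,z0,z1):
    o=list(obs); b=obs[o[0]]; x0=ray(o[0],(b[0]+b[2])/2,(b[1]+b[3])/2,(z0+z1)/2)[:2]
    x,f=fitcyl(obs,r,z0,z1,x0); print(nm,np.round(x,4),np.round(f,1))
    for k in o: print("   ",k,np.round(fitcyl({k:obs[k]},r,z0,z1,x0)[0],4))
show("top",{"scene":B("scene","pot_top"),"side":B("side","pot_top")},.026,.096,.146)
show("red",{"scene":B("scene","red_tub"),"side":B("side","red_tub")},.032,0,.04)
show("green",{"scene":B("scene","green_tub"),"side":B("side","green_tub",1)},.037,0,.062)
show("purp1",{"scene":B("scene","pot_mid",0),"side":B("side","pot_mid",1)},.03,0,.044)
show("purp2",{"scene":B("scene","pot_mid",1),"side":B("side","pot_mid",2)},.03,0,.044)
def poly(m): 
    c=max(cv2.findContours(m.astype(np.uint8),0,cv2.CHAIN_APPROX_NONE)[0],key=cv2.contourArea)[:,0]; return c
def fitbox(name,sx,sy,h,x0):
    # support-function match of hulls
    D=C
    def f(q):
        c,s=np.cos(q[2]),np.sin(q[2]); R=np.array([[c,-s],[s,c]])
        pts=np.array([[a,b] for a in(-sx/2,sx/2) for b in(-sy/2,sy/2)])@R.T+q[:2]
        X=np.r_[np.c_[pts,np.full(4,0.0)],np.c_[pts,np.full(4,h)]]
        r=[]
        for n in("scene","side"):
            m=poly(out[n,name][0]["pixels"]); r.append((proj(n,X)@D.T).max(0)-(m@D.T).max(0))
        return np.concatenate(r)
    best=min((least_squares(f,[*x0,t],loss="soft_l1") for t in np.linspace(-.7,.7,8)),key=lambda s:s.cost)
    print(name,np.round(best.x,4),"rms",np.sqrt((f(best.x)**2).mean()).round(2)); return best.x
b=B("scene","mixer"); m=fitbox("mixer",.17,.30,.055,ray("scene",(b[0]+b[2])/2,(b[1]+b[3])/2,.03)[:2])
b=B("scene","offcut"); o=fitbox("offcut",.08,.08,.025,ray("scene",(b[0]+b[2])/2,(b[1]+b[3])/2,.01)[:2])
```

```text
top [ 0.4652 -0.4013] [ 0.3 -5.6 -2.2 -0.5 -3.9  0.5  1.1  1.1]
    scene [ 0.4593 -0.4088]
    side [ 0.4677 -0.3999]
red [ 0.4479 -0.2605] [ 0.4  0.1 -0.7 -0.1  1.8 -1.7 -1.3  3.7]
    scene [ 0.4481 -0.2608]
    side [ 0.4486 -0.2562]
green [ 0.5919 -0.2546] [ 0.2 -0.  -2.6 -0.8 -1.1  0.5  1.7  0.5]
    scene [ 0.593  -0.2586]
    side [ 0.5916 -0.2527]
purp1 [ 0.5836 -0.4906] [-2.8 -0.9  2.  -1.7 -0.2  0.1 -0.3  1.4]
    scene [ 0.5804 -0.4932]
    side [ 0.5849 -0.4891]
purp2 [ 0.3338 -0.3873] [-1.1 -0.8  1.1  2.   2.8 -3.7 -1.8  1.1]
    scene [ 0.3352 -0.386 ]
    side [ 0.3318 -0.3893]
mixer [0.5208 0.1242 0.3076] rms 2.5
offcut [ 0.5731 -0.3804  0.1675] rms 1.57
```

Run:
```python
from h import *
import pickle
out,ims=pickle.load(open("det.pkl","rb"))
# manual corners
S=np.array([[165,58],[575,178],[62,252],[488,378]])/5.+[150,115]
D=np.array([[282,63],[566,278],[65,138],[325,378]])/5.+[210,110]
for n,c in(("scene",S),("side",D)):
    w=np.array([ray(n,u,v,.055)[:2] for u,v in c-.0]); print(n,np.round(w,3).tolist(),w.mean(0).round(4),"len",np.linalg.norm(w[0]-w[1]).round(3),np.linalg.norm(w[0]-w[2]).round(3), "yaw",np.arctan2(*(w[0]-w[1])[::-1])-np.pi/2,np.arctan2(*(w[0]-w[2])[::-1]))
# pad, scene ellipse center; hub top
print("pad scene",ray("scene",150+213/5,115+174/5,.058), "side",ray("side",210+240/5,110+142/5,.058))
print("dial scene",ray("scene",150+424/5,115+238/5,.055), "side",ray("side",210+376/5,110+256/5,.055))
print("hubtop scene",ray("scene",150+416/5,115+200/5,.1),"side",ray("side",210+374/5,110+192/5,.1))
print("tip scene",ray("scene",150+430/5,115+102/5,.1),"side",ray("side",210+465/5,110+138/5,.1))
# pot top lid ellipse
print("toplid side",ray("side",220+372/4,210+215/4,.146))
cv2.imwrite("pics/stk2.png",cv2.resize(ims["scene"][180:310,275:400],None,fx=5,fy=5,interpolation=3))
```

```text
scene [[0.544, 0.275], [0.637, -0.004], [0.39, 0.219], [0.487, -0.056]] [0.5147 0.1082] len 0.294 0.163 yaw 0.32354163258068924 0.3465057002927989
side [[0.548, 0.271], [0.644, -0.005], [0.395, 0.22], [0.489, -0.054]] [0.5189 0.1083] len 0.292 0.161 yaw 0.334113747914061 0.32259905740069517
pad scene [0.49329426 0.18234665 0.058     ] side [0.4981155 0.1806654 0.058    ]
dial scene [0.54154427 0.04277828 0.055     ] side [0.54626975 0.04553019 0.055     ]
hubtop scene [0.53979252 0.04274826 0.1       ] side [0.54440298 0.04410804 0.1       ]
tip scene [0.60263022 0.08516256 0.1       ] side [0.61088626 0.08313545 0.1       ]
toplid side [ 0.46770966 -0.40295736  0.146     ]
```

```bash
sleep 0.1
```

```text
(no output)
```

View pics/stk2.png

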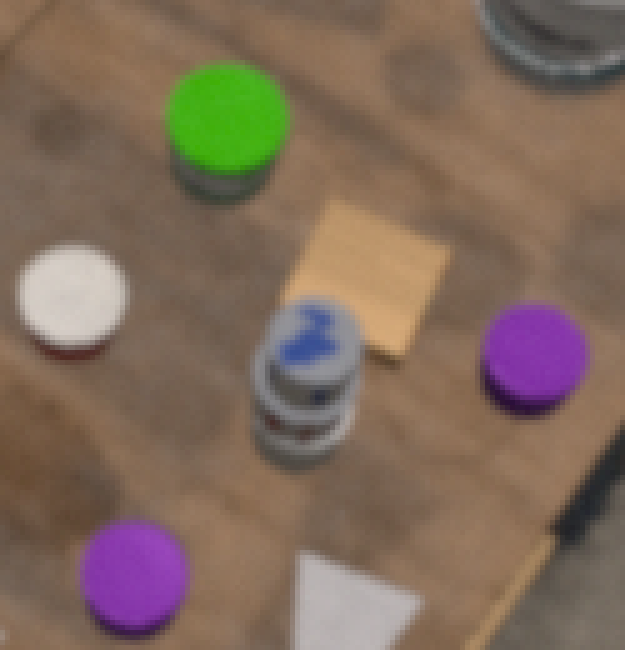

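```bash
cat >> h.py <<'E'
from math import pi
def ori(yaw): return [pi,0,yaw]
def snap(name):
    p=ctrl.camera_params("wrist"); im=ctrl.camera("wrist"); cv2.imwrite(f"pics/{name}.png",im)
    return im,p
E
python3 - <<'E'
from h import *
import pickle
ctrl.reach([.543,.042,.26],ori(1.906)); print(ctrl.get_state()["time"])
ctrl.close_gripper()
im,p=snap("w1"); pickle.dump((im,p),open("w1.pkl","wb"))
s=ctrl.get_state(); print(s["time"],s["ee_pos"],s["tcp_rot"],s["qpos"],s["grip_width"])
E
```

```text
3.3917
4.2083 [0.54300054 0.0419792  0.2600039 ] [-3.14159156e+00 -2.24603856e-05  1.90595474e+00] [-8.17983051e-02  1.39303310e-01  1.61205268e+00  2.04267926e-05
  1.39024676e+00 -4.16960391e-01] 0.0012864156837738602
```

View pics/w1.png

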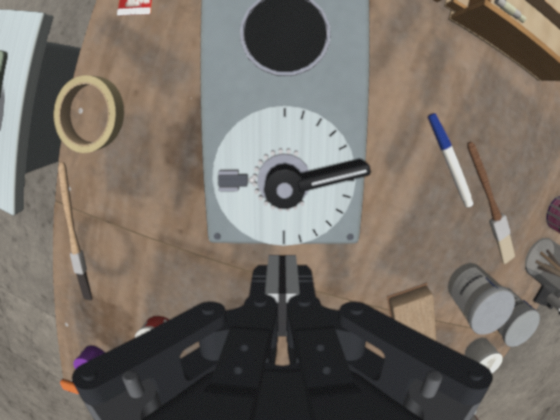

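Run:
```python
from h import *
import pickle
im,p=pickle.load(open("w1.pkl","rb"))
g=cv2.cvtColor(im,cv2.COLOR_BGR2GRAY)
# manual points: use fit of circles by silhouette: threshold
m=(g<60).astype(np.uint8); n,l,st,ce=cv2.connectedComponentsWithStats(m); k=l[33,286]; pad=l==k; print("pad comp",st[k])
b=(g>165).astype(np.uint8); b[:, :205]=0;b[:,365:]=0;b[:90]=0;b[250:]=0
def fit(mask,r0,z,x0):
    c=max(cv2.findContours(mask.astype(np.uint8),0,cv2.CHAIN_APPROX_NONE)[0],key=cv2.contourArea)[:,0]
    h=cv2.convexHull(c)[:,0]
    W=np.array([ray("wrist",u,v,z,p)[:2] for u,v in h])
    f=lambda q: np.hypot(W[:,0]-q[0],W[:,1]-q[1])-q[2]
    s=least_squares(f,[*x0,r0],loss="soft_l1",f_scale=.002); return s.x,np.sqrt((f(s.x)**2).mean())
pc=fit(pad,.04,.058,[.495,.18]); print("pad",pc)
dc=fit(cv2.morphologyEx(b,cv2.MORPH_CLOSE,np.ones((5,5))),.074,.055,[.543,.042]); print("dial",dc)
d=pc[0][:2]-dc[0][:2]; print(np.linalg.norm(d),"yaw",np.arctan2(-d[0],d[1]))
H=ray("wrist",285,189,.1,p);T=ray("wrist",369,168,.1,p);print("hub",H,"tip",T,"phi",np.arctan2(*(T-H)[:2][::-1]))
# check: line from wire positions
v=im[80:260,200:380]; cv2.imwrite("pics/w1z.png",cv2.resize(v,None,fx=3,fy=3,interpolation=3))
```

```text
pad comp [ 245    0   81   71 4663]
pad (array([0.4962894 , 0.18578023, 0.03875993]), np.float64(0.0001706083091570634))
dial (array([0.54433484, 0.04638453, 0.07444323]), np.float64(0.0017431215196623293))
0.14744330249248572 yaw 0.3319181826306852
hub [0.5442586  0.04800568 0.1       ] tip [0.60818515 0.09123257 0.1       ] phi 0.5945709609316279
```

```bash
sleep 1
```

```text
(no output)
```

View pics/w1z.png

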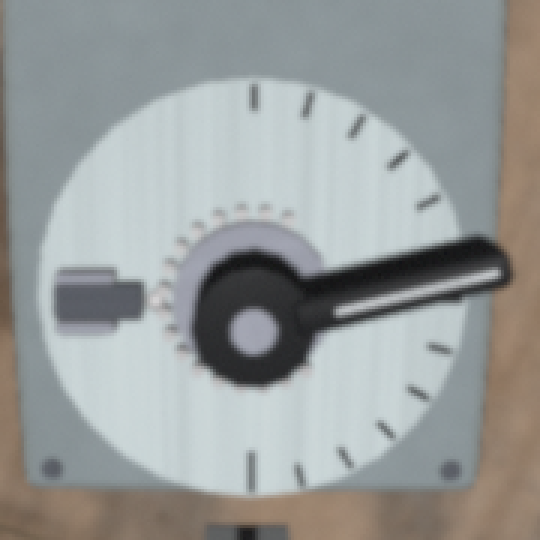

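```bash
cat >> h.py <<'E'
DC=np.array([.544,.0457]); YAW=.332; CL=np.radians(15)
def lev(q,s,z,r=.06):
    ph=q-pi/2+YAW; e=np.array([np.cos(ph),np.sin(ph)]); t=np.array([-e[1],e[0]])
    return [*(DC+r*e+s*t),z],ori(ph+pi/2)
def st(tag=""):
    s=ctrl.get_state(); print(tag,round(s["time"],2),np.round(s["ee_pos"],4),np.round(s["force"],1),round(s["grip_width"],3)); return s
E
python3 - <<'E'
from h import *
p,o=lev(7*CL,.045,.16); ctrl.reach(p,o); st("a")
p,o=lev(7*CL,.045,.100); ctrl.move_linear(p,o,v=.15); st("b")
for q in [7,6,5,4,3,2,1,.15]:
    p,o=lev(q*CL,.017,.100); ctrl.move_linear(p,o,v=.08); s=st(q)
    if np.linalg.norm(s["force"])>30: print("abort"); break
ctrl.sleep(.1); st()
im=ctrl.camera("side"); cv2.imwrite("pics/s2.png",cv2.resize(im[90:210,190:350],None,fx=5,fy=5,interpolation=3))
E
```

```text
a 4.78 [0.5687 0.1164 0.1603] [ 0.5 -0.1  0.6] 0.001
b 5.33 [0.5697 0.1159 0.1015] [0.5 0.  0.3] 0.003
7 5.83 [0.5848 0.0933 0.1006] [-0.7  0.5  1.8] -0.004
6 6.24 [0.5951 0.0815 0.0999] [-0.1  2.3  1.3] 0.0
5 6.65 [0.6027 0.0671 0.1   ] [0.2 2.7 0.3] -0.003
4 7.06 [0.6061 0.0511 0.1   ] [-0.2  1.6  0.8] -0.003
3 7.47 [0.6054 0.0347 0.1   ] [ 0.4  1.4 -0.4] 0.004
2 7.88 [0.6004 0.0192 0.1   ] [ 1.1  0.9 -0.9] 0.005
1 8.28 [0.5916 0.0055 0.0999] [ 0.5 -0.3 -0.9] 0.0
0.15 8.66 [ 0.5814 -0.004   0.0999] [-0.5  0.2 -0.5] -0.001
 8.76 [ 0.5817 -0.0039  0.1   ] [-0.5 -0.  -0.3] 0.002
```

View pics/s2.png

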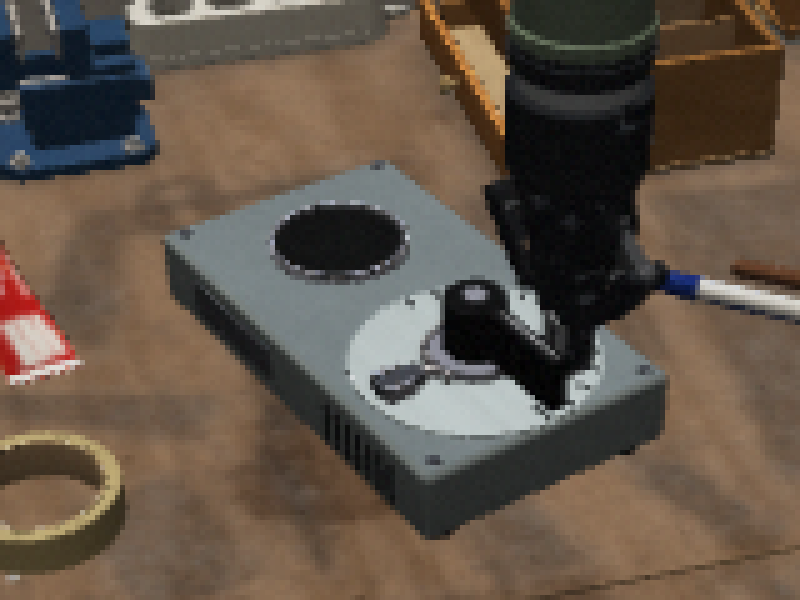

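Run:
```python
from h import *
p,o=lev(-.08*CL,.017,.100); ctrl.move_linear(p,o,v=.03); st("x"); ctrl.sleep(.25); st()
p,o=lev(0,.045,.110); ctrl.move_linear(p,o,v=.2)
p,o=lev(0,.0,.23); ctrl.move_linear(p,o,v=.3); st()
im,p=snap("w2"); cv2.imwrite("pics/w2z.png",cv2.resize(im[60:330,130:430],None,fx=2,fy=2,interpolation=3))
```

```text
x 9.08 [ 0.5794 -0.0058  0.1003] [ 3.5  1.7 -0.4] -0.003
 9.33 [ 0.5793 -0.0059  0.1003] [ 4.3  3.5 -0.3] 0.0
 10.22 [ 0.5624 -0.0114  0.2301] [ 0.7  0.2 -0.3] -0.001
```

View pics/w2.png

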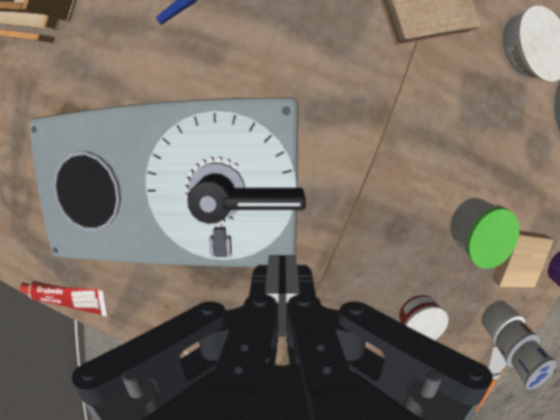

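Run:
```python
from h import *
p=ctrl.camera_params("wrist")
H=ray("wrist",207,203,.1,p);T=ray("wrist",303,204,.1,p); ph=np.arctan2(*(T-H)[:2][::-1]); print(H,T,ph,(ph+pi/2-YAW)/CL)
P0,o=lev(0,-.045,.12); ctrl.move_linear(P0,o,v=.3)
p_,o=lev(0,-.045,.100); ctrl.move_linear(p_,o,v=.15); st()
for q in [0,1,2,3,4,4.75]:
    p_,o=lev(q*CL,-.017,.100); ctrl.move_linear(p_,o,v=.08); s=st(q)
    if np.linalg.norm(s["force"])>30: print("abort"); break
ctrl.sleep(.1); st()
im,p=snap("w3"); cv2.imwrite("pics/w3z.png",cv2.resize(im[60:330,130:430],None,fx=2,fy=2,interpolation=3))
```

```text
[0.54450633 0.04683925 0.1       ] [ 0.56890847 -0.02647514  0.1       ] -1.2494875908563439 -0.0408376205587218
 11.1 [ 0.5222 -0.0257  0.101 ] [-0.1  0.2  0.2] -0.0
0 11.6 [ 0.5478 -0.0166  0.1005] [-2.1  0.4  1. ] -0.002
1 12.01 [ 0.5635 -0.0136  0.1   ] [-0.5 -0.6  0. ] -0.0
2 12.42 [ 0.5781 -0.0064  0.1   ] [ 0.2 -0.7 -0.6] 0.0
3 12.82 [0.5902 0.0043 0.0999] [-0. -0. -0.] 0.006
4 13.23 [0.5993 0.0177 0.0999] [0.5 0.7 0.3] 0.001
4.75 13.58 [0.6038 0.029  0.0999] [-0.5  0.4 -0.4] -0.003
 13.68 [0.6038 0.0288 0.0999] [ 0.4 -0.8 -0.7] -0.002
```

View pics/w3.png

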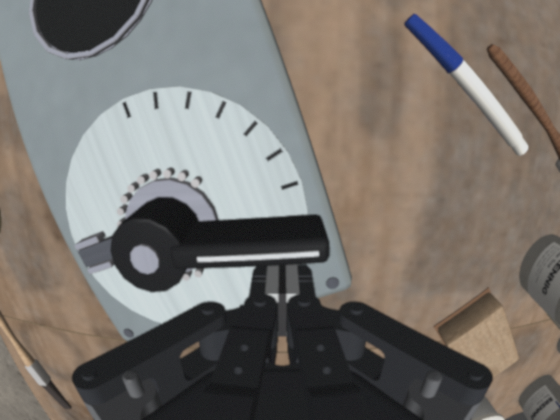

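Run:
```python
from h import *
p_,o=lev(4.75*CL,-.035,.105); ctrl.move_linear(p_,o,v=.2)
p_,o=lev(4.75*CL,-.045,.25); ctrl.move_linear(p_,o,v=.35)
ctrl.open_gripper(); st()
im,p=snap("w4")
import pickle; pickle.dump((im,p),open("w4.pkl","wb"))
```

```text
15.33 [0.6043 0.001  0.2501] [0.7 0.1 0.1] 1.0
```

View pics/w4.png

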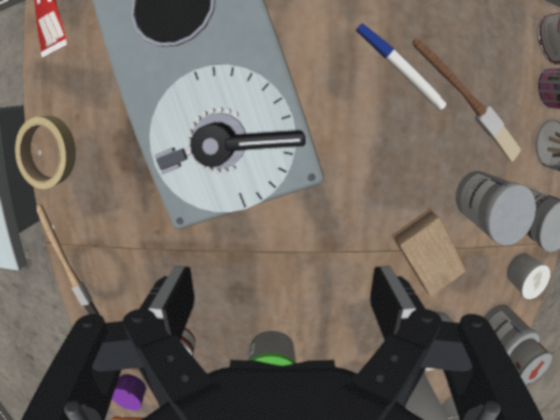

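Run:
```python
from h import *
W=ray
im=None
import pickle
im,p=pickle.load(open("w4.pkl","rb"))
H=ray("wrist",211,146,.1,p);T=ray("wrist",302,138,.1,p); ph=np.arctan2(*(T-H)[:2][::-1]); print(H,T,ph,(ph+pi/2-YAW)/CL)
ctrl.reach([.466,-.402,.30],ori(.2)); st()
im,p=snap("w5"); out={}
for l in ["pot_top","offcut","pot_mid"]:
    out[l]=ctrl.cut_out("wrist",l)
    for k in out[l][:3]: print(l,round(k["p"],2),np.round(k["box"]).tolist())
pickle.dump((im,p,out),open("w5.pkl","wb")); st()
```

```text
[0.54517136 0.04640872 0.1       ] [0.62093987 0.05274459 0.1       ] 0.08342726741637048 5.050522101394932
 16.97 [ 0.4666 -0.4009  0.2998] [0.3 0.4 0. ] 1.006
pot_top 0.59 [249.0, 160.0, 311.0, 224.0]
offcut 0.63 [247.0, 50.0, 319.0, 120.0]
pot_mid 0.85 [346.0, 65.0, 401.0, 119.0]
pot_mid 0.76 [226.0, 236.0, 269.0, 285.0]
pot_mid 0.68 [253.0, 148.0, 311.0, 179.0]
 17.17 [ 0.4667 -0.401   0.2999] [0.1 0.4 0.6] 0.997
```

View pics/w5.png

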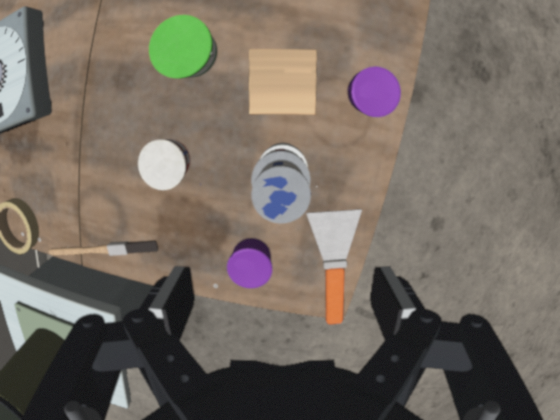

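Run:
```python
from h import *
import pickle
im,p,out=pickle.load(open("w5.pkl","rb"))
print("top",ray("wrist",281,193,.146,p),"off",ray("wrist",283,82,.025,p))
for x in ([.466,-.402],[.467,-.402]):
    uv=proj("wrist",cyl(*x,.026,.146,.146),p); print(box(uv))
x,f=fitcyl({"wrist":out["pot_top"][0]["box"]},.026,.097,.146,[.466,-.402],{"wrist":p}); print(x,f)
x,f=fitcyl({"wrist":out["pot_mid"][1]["box"]},.030,.0,.044,[.334,-.387],{"wrist":p}); print("purp2",x,f)
c=[ray("wrist",u,v,.025,p) for u,v in((250,50),(316,50),(249,114),(316,114))]; print(np.round(c,3),np.mean(c,0))
cv2.imwrite("pics/w5z.png",cv2.resize(im[130:240,230:340],None,fx=5,fy=5,interpolation=3))
```

```text
top [ 0.47023178 -0.39938348  0.146     ] off [ 0.57050405 -0.38078364  0.025     ]
[253.18553643 168.91955312 312.76441675 225.89055718]
[253.38635903 167.79096329 313.02551553 224.8749205 ]
[ 0.46613138 -0.39922668] [ 1.29203644 -2.06533341 -1.28837107  1.3783592 ]
purp2 [ 0.33141725 -0.38149612] [-1.25641749 -1.41019052  1.44296777  2.49311721]
[[ 0.602 -0.335  0.025]
 [ 0.617 -0.411  0.025]
 [ 0.525 -0.349  0.025]
 [ 0.541 -0.427  0.025]] [ 0.57118196 -0.38035124  0.025     ]
```

```bash
sleep 1
```

```text
(no output)
```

View pics/w5z.png

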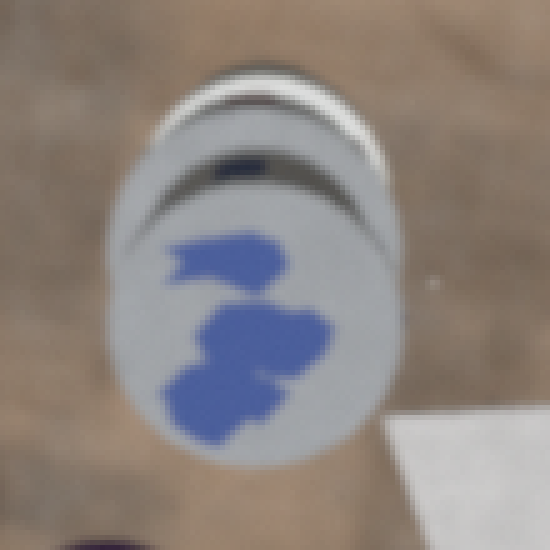

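Run:
```python
from h import *
o=ori(.2); S=[.468,-.401]; O=[.572,-.380]
ctrl.move_linear([*S,.20],o,v=.3)
ctrl.move_linear([*S,.129],o,v=.2); st("down")
ctrl.close_gripper(); s=st("closed")
ctrl.move_linear([*S,.16],o,v=.15); s=st("lift")
if s["grip_width"]>.3:
    ctrl.move_linear([*S,.19],o,v=.3)
    im,p=snap("w6a")
    ctrl.move_linear([*O,.13],o,v=.3)
    ctrl.move_linear([*O,.0625],o,v=.2)
    ctrl.move_linear([*O,.0588],o,v=.05); st("place")
    ctrl.open_gripper(); st("open")
    ctrl.move_linear([*O,.13],o,v=.3)
    ctrl.move_linear([S[0]-.01,S[1],.26],o,v=.35); st()
    im,p=snap("w6"); import pickle
    r={l:ctrl.cut_out("wrist",l) for l in("pot_mid","pot_top","pot_low")}
    for l in r:
        for k in r[l][:3]: print(l,round(k["p"],2),np.round(k["box"]).tolist())
    pickle.dump((im,p,r),open("w6.pkl","wb"))
```

```text
down 18.16 [ 0.4691 -0.4022  0.1313] [ 0.  -0.4  0.6] 1.0
closed 18.6 [ 0.4691 -0.4019  0.1317] [-2.   1.2  6.2] 0.572
lift 18.96 [ 0.4685 -0.4016  0.161 ] [-0.5 -0.6 -1.5] 0.574
place 20.56 [ 0.5723 -0.381   0.0599] [-0.1 -1.6  0.3] 0.568
open 21.02 [ 0.572  -0.3799  0.0588] [-1.2  0.3  0.1] 0.994
 22.05 [ 0.4578 -0.4001  0.2579] [ 0.3 -0.7 -0.3] 1.001
pot_mid 0.82 [225.0, 242.0, 275.0, 300.0]
pot_mid 0.81 [250.0, 145.0, 319.0, 214.0]
pot_mid 0.7 [133.0, 0.0, 213.0, 69.0]
pot_top 0.92 [256.0, 38.0, 315.0, 93.0]
pot_low 0.84 [261.0, 139.0, 313.0, 158.0]
```

```bash
sleep 1
```

```text
(no output)
```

View pics/w6.png

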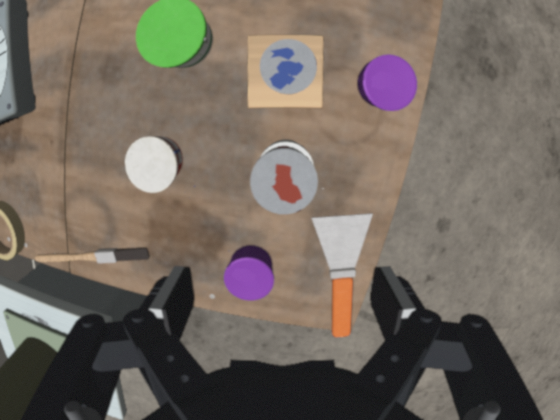

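View pics/w6a.png

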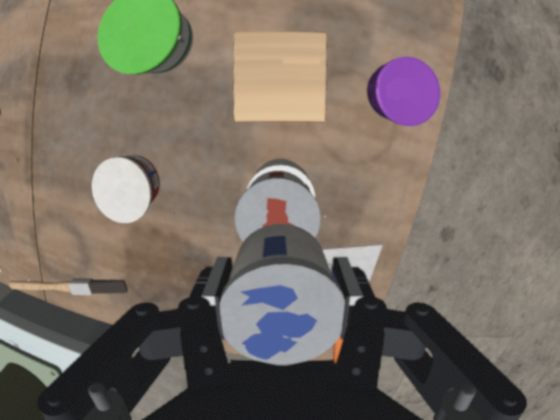

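Run:
```python
from h import *
import pickle
im,p,r=pickle.load(open("w6.pkl","rb"))
print("mid",ray("wrist",284.3,181,.096,p),"top",ray("wrist",288,67,.075,p))
print(fitcyl({"wrist":[250.3,149,318,213.5]},.03,.096,.096,[.468,-.4],{"wrist":p}))
print(fitcyl({"wrist":r["pot_top"][0]["box"]},.026,.025,.075,[.57,-.38],{"wrist":p}))
# low: white lid arc top at (288,141)
print("pred low lid box for .468,-.401",box(proj("wrist",cyl(.468,-.401,.029,.052,.052),p)))
cv2.imwrite("pics/w6z.png",cv2.resize(im[120:230,230:340],None,fx=5,fy=5,interpolation=3))
```

```text
mid [ 0.47023272 -0.39930759  0.096     ] top [ 0.57031916 -0.38235861  0.075     ]
(array([ 0.46921601, -0.39938398]), array([ 0.00822408, -0.48257887, -0.00844879,  0.54747992]))
(array([ 0.57236422, -0.37989192]), array([ 0.5397101 , -0.73291147, -0.54299911,  0.87842213]))
pred low lid box for .468,-.401 [256.84110218 144.71535544 313.80782112 200.19549252]
```

```bash
sleep 1
```

```text
(no output)
```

View pics/w6z.png

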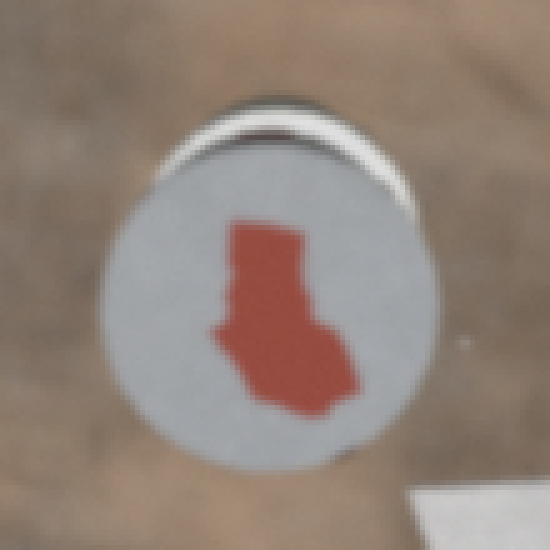

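Run:
```python
from h import *
import pickle
o=ori(.2); S=[.469,-.400]
ctrl.move_linear([*S,.17],o,v=.3)
ctrl.move_linear([*S,.086],o,v=.2); ctrl.sleep(.15); st("down")
ctrl.close_gripper(); s=st("closed"); zc=s["ee_pos"][2]
ctrl.move_linear([*S,.115],o,v=.12); s=st("lift")
if s["grip_width"]>.4:
    ctrl.move_linear([*S,.23],o,v=.3)
    im,p=snap("w7"); pickle.dump((im,p,zc),open("w7.pkl","wb"))
    ctrl.reach([.496,.184,.22],ori(.332)); st("above pad")
    ctrl.move_linear([.496,.184,.13],ori(.332),v=.25); st()
    print("zc",zc)
    im=ctrl.camera("side"); cv2.imwrite("pics/s7.png",im)
    im=ctrl.camera("scene"); cv2.imwrite("pics/c7.png",cv2.resize(im[90:210,130:290],None,fx=5,fy=5))
```

```text
down 23.42 [ 0.4705 -0.4017  0.089 ] [-1.2 -0.6 -0. ] 1.003
closed 23.81 [ 0.4698 -0.4006  0.0879] [-0.8  1.2  5.9] 0.666
lift 24.2 [ 0.4693 -0.4003  0.1156] [ 0.8  0.4 -1.4] 0.662
above pad 26.88 [0.4965 0.1832 0.22  ] [-0.4 -0.6 -0.9] 0.669
 27.39 [0.4965 0.1835 0.1301] [ 0.5  0.8 -1. ] 0.663
zc 0.08786774453122892
```

```bash
sleep 1
```

```text
(no output)
```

View pics/w7.png

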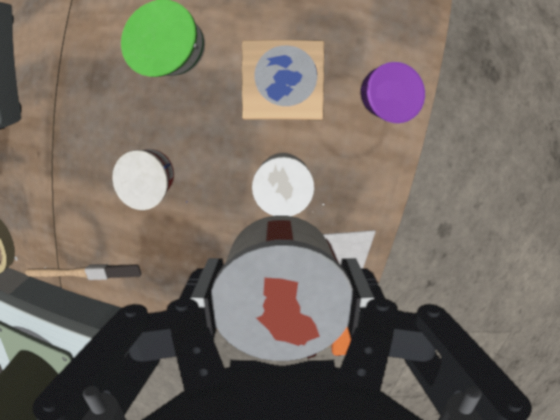

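View pics/s7.png

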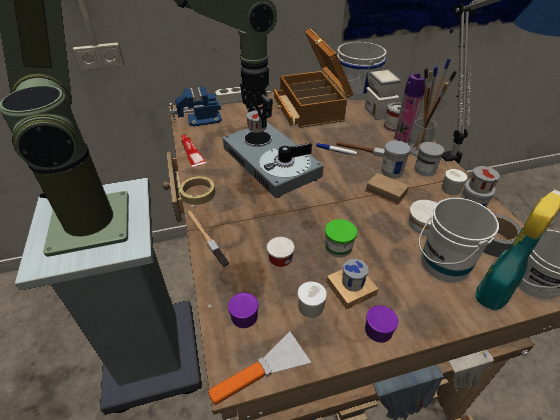

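Run:
```python
from h import *
X=[.496,.184]; o=ori(.332)
ctrl.move_linear([*X,.100],o,v=.15); ctrl.sleep(.1); st()
for z in (.097,.0955,.0945,.0935,.0925,.0915):
    ctrl.move_linear([*X,z],o,v=.03); ctrl.sleep(.08); s=st(z)
    if s["force"][2]>4: break
ctrl.open_gripper(); st("open")
ctrl.move_linear([*X,.16],o,v=.25)
ctrl.move_linear([X[0]-.03,X[1]-.01,.24],o,v=.3); st()
im,p=snap("w8"); import pickle; pickle.dump((im,p),open("w8.pkl","wb"))
cv2.imwrite("pics/s8.png",cv2.resize(ctrl.camera("side")[100:200,210:340],None,fx=5,fy=5,interpolation=3))
```

```text
27.94 [0.4971 0.1843 0.1015] [ 0.8 -0.3 -0.9] 0.664
0.097 28.27 [0.4961 0.1841 0.0973] [ 0.2  0.8 -2.7] 0.665
0.0955 28.61 [0.496  0.184  0.0954] [-0.3 -0.5 -1.3] 0.663
0.0945 28.94 [0.496  0.184  0.0945] [ 0.4  0.5 -1.3] 0.668
0.0935 29.27 [0.4964 0.1841 0.094 ] [-0.5  1.1  2.1] 0.664
0.0925 29.61 [0.4966 0.1842 0.0939] [-2.8 -0.2  8.3] 0.666
open 30.01 [0.4958 0.1839 0.0921] [ 0.3 -0.  -0.1] 0.999
 30.86 [0.4655 0.1739 0.2398] [0.2 0.3 0.8] 0.998
```

```bash
sleep 1
```

```text
(no output)
```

View pics/w8.png

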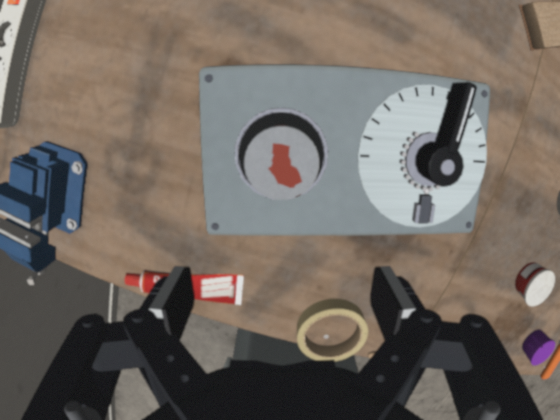

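View pics/s8.png

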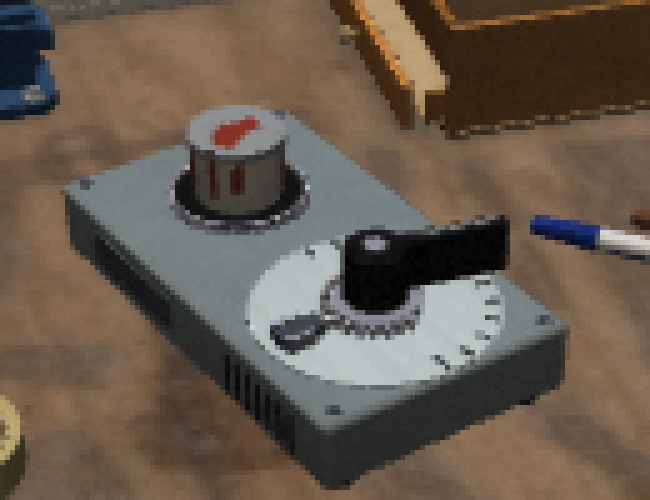

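Run:
```python
from h import *
import pickle
im,p=pickle.load(open("w8.pkl","rb"))
cv2.imwrite("pics/w8z.png",cv2.resize(im[100:210,225:335],None,fx=5,fy=5,interpolation=3))
print("pot",fitcyl({"wrist":[243,126,320.5,199.5]},.03,.102,.102,[.496,.184],{"wrist":p}))
for c in ([.496,.184],[.4963,.1858],[.496,.181]): print(c,box(proj("wrist",cyl(*c,.044,.061,.061),p)), box(proj("wrist",cyl(*c,.040,.061,.061),p)))
H=ray("wrist",447,167,.1,p);T=ray("wrist",463,85,.1,p); ph=np.arctan2(*(T-H)[:2][::-1]); print((ph+pi/2-YAW)/CL)
im,p,_=pickle.load(open("w7.pkl","rb"))
cv2.imwrite("pics/w7z.png",cv2.resize(im[30:230,230:340],None,fx=4,fy=4,interpolation=3)[:800][:760])
```

```text
pot (array([0.49653166, 0.18458504]), array([ 1.21055318, -0.00679521, -1.21026597, -0.03571182]))
[0.496, 0.184] [234.6304242  108.10811974 329.76119621 201.47329518] [238.90973619 112.49492702 325.48275329 197.46555407]
[0.4963, 0.1858] [232.88931115 107.1542954  328.07577166 200.60100743] [237.16499445 111.54124564 323.78892028 196.58656369]
[0.496, 0.181] [237.69415806 109.18271539 332.74983166 202.45255   ] [241.98084145 113.5693426  328.4851944  198.45261776]
5.460987584466744
```

```bash
sleep 1
```

```text
(no output)
```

View pics/w8z.png

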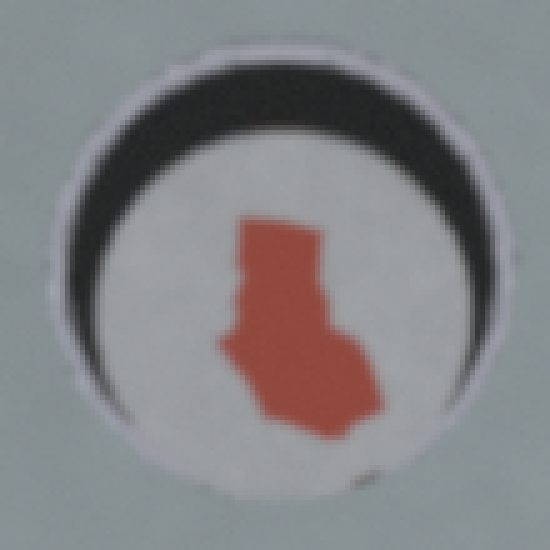

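```bash
python3 -c "
import cv2
im=cv2.imread('pics/w7.png'); cv2.imwrite('pics/w7y.png',cv2.resize(im[140:240,230:340],None,fx=5,fy=5,interpolation=3)); cv2.imwrite('pics/w7x.png',cv2.resize(im[30:130,230:340],None,fx=5,fy=5,interpolation=3))"
```

```text
(no output)
```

View pics/w7y.png

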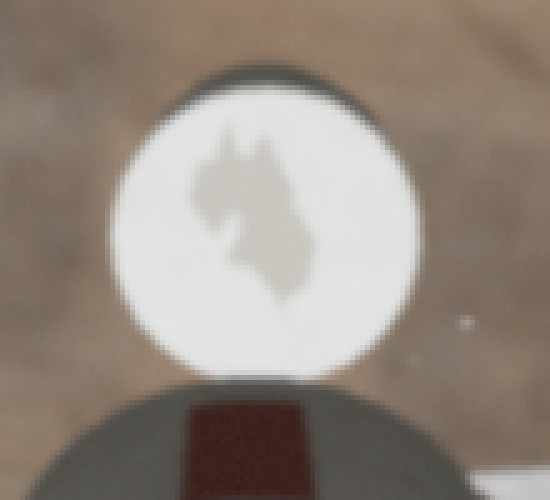

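View pics/w7x.png

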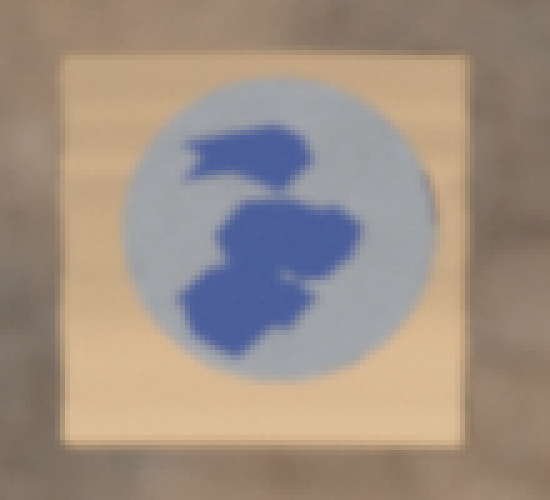

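Run:
```python
from h import *
import pickle
im,p=pickle.load(open("w8.pkl","rb"))
cv2.imwrite("pics/w8y.png",cv2.resize(im[70:240,350:500],None,fx=4,fy=4,interpolation=3)[:,:600])
for T in ((471,87),(467,85)):
    H=ray("wrist",447,167,.1,p);t=ray("wrist",*T,.1,p); ph=np.arctan2(*(t-H)[:2][::-1]); print(H,t,(ph+pi/2-YAW)/CL)
im,p,_=pickle.load(open("w7.pkl","rb"))
print("low",fitcyl({"wrist":[252,156.6,313.8,216.5]},.029,.052,.052,[.47,-.4],{"wrist":p}))
print("top",fitcyl({"wrist":[254.7,45.2,317.2,106]},.026,.075,.075,[.57,-.38],{"wrist":p}))
```

```text
[0.54376321 0.04746217 0.1       ] [0.61868688 0.05316124 0.1       ] 5.021841925344891
[0.54376321 0.04746217 0.1       ] [0.61839177 0.05768885 0.1       ] 5.25204602826649
low (array([ 0.47147085, -0.40037126]), array([ 0.0963099 ,  0.21842899, -0.09639076, -0.24796479]))
top (array([ 0.57136342, -0.38250154]), array([-0.44129658, -0.35125682,  0.44303158,  0.34392764]))
```

```bash
sleep 1
```

```text
(no output)
```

View pics/w8y.png

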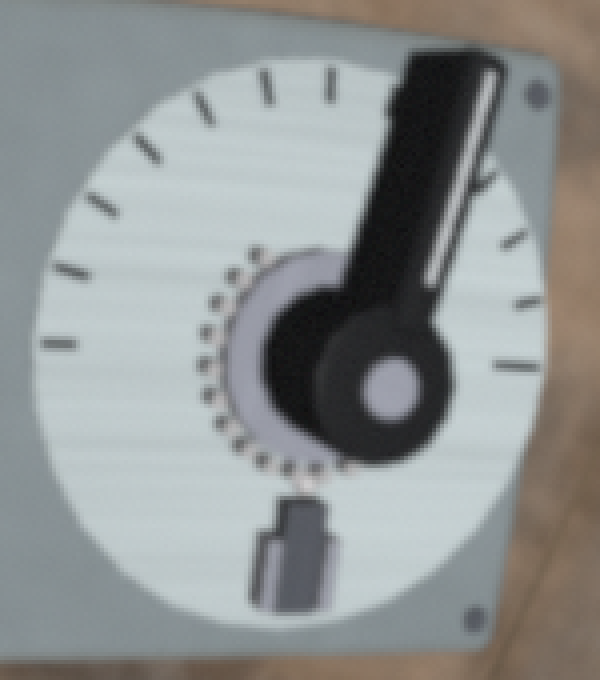

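Run:
```python
from h import *
o=ori(.2); O=[.572,-.381]; L=[.471,-.401]
ctrl.reach([*O,.22],o)
ctrl.move_linear([*O,.12],o,v=.3)
ctrl.move_linear([*O,.059],o,v=.2); ctrl.sleep(.2); st("down")
ctrl.close_gripper(); ctrl.sleep(.1); s=st("closed"); zt=s["ee_pos"][2]+.027
ctrl.move_linear([*O,.09],o,v=.12); s=st("lift")
if s["grip_width"]>.4:
    ctrl.move_linear([*O,.14],o,v=.3)
    ctrl.move_linear([*L,.14],o,v=.25); ctrl.sleep(.1)
    ctrl.move_linear([*L,zt+.006],o,v=.15); ctrl.sleep(.1); st(); print("zt",zt)
    for dz in (.002,.001,0,-.001,-.002):
        ctrl.move_linear([*L,zt+dz],o,v=.03); ctrl.sleep(.08); s=st(dz)
        if s["force"][2]>2.5: break
    ctrl.open_gripper(); st("open")
    ctrl.move_linear([*L,.17],o,v=.25)
    ctrl.move_linear([L[0]-.01,L[1],.28],o,v=.3); st()
    im,p=snap("w9"); import pickle; pickle.dump((im,p),open("w9.pkl","wb"))
    im=ctrl.camera("side"); cv2.imwrite("pics/s9.png",im)
    cv2.imwrite("pics/s9z.png",cv2.resize(im[210:345,220:405],None,fx=4,fy=4,interpolation=3))
```

```text
down 34.13 [ 0.5735 -0.3823  0.0619] [-0.4 -0.2  0.2] 1.002
closed 34.67 [ 0.5724 -0.3813  0.06  ] [-1.3  1.   5.3] 0.572
lift 35.08 [ 0.5722 -0.3812  0.0903] [-0.6 -0.6 -1.6] 0.574
 36.62 [ 0.472  -0.4017  0.0942] [ 0.7 -0.  -1. ] 0.571
zt 0.0869726173327944
0.002 36.99 [ 0.4711 -0.4011  0.0893] [-0.6  0.1 -1.7] 0.578
0.001 37.33 [ 0.471  -0.401   0.0879] [ 0.2  0.5 -1.6] 0.572
0 37.66 [ 0.4711 -0.4011  0.0871] [-0.5 -1.3 -1.9] 0.57
-0.001 37.99 [ 0.4712 -0.4011  0.0869] [-1.5  1.7  5.1] 0.573
open 38.45 [ 0.4709 -0.4009  0.0857] [ 0.6 -0.   0.1] 1.0
 39.45 [ 0.4607 -0.4008  0.2796] [-0.   0.5 -1.1] 0.999
```

```bash
sleep 1
```

```text
(no output)
```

View pics/w9.png

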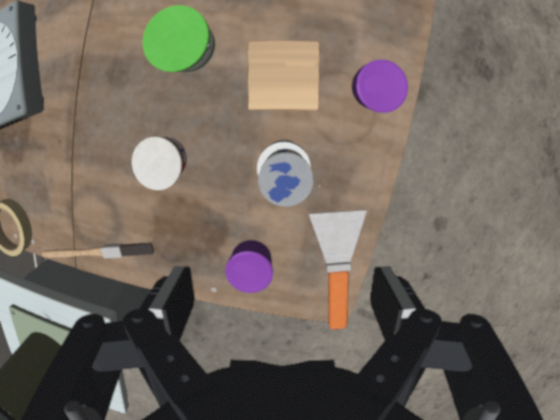

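View pics/s9z.png

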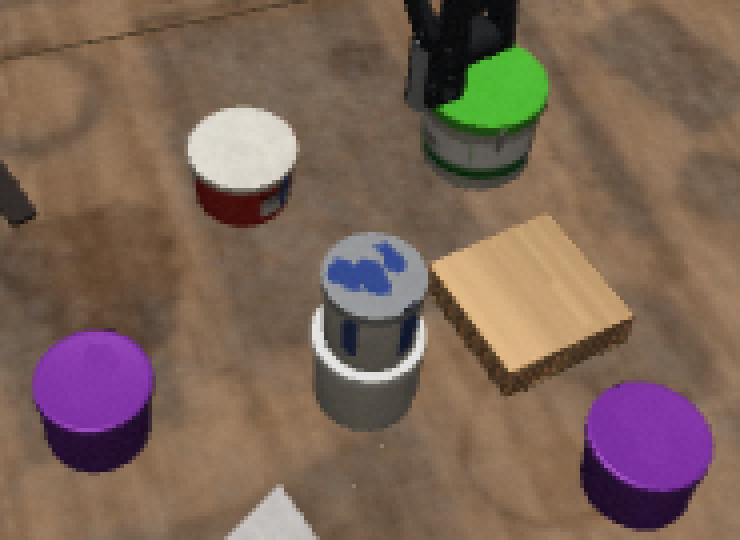

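Run:
```python
from h import *
import pickle
print("top side",ray("side",220+374.5/4,210+276/4,.102))
im,p=pickle.load(open("w9.pkl","rb")); print("top wrist",ray("wrist",286,179.5,.102,p))
print("low lid pred vs wrist pic", box(proj("wrist",cyl(.4715,-.4005,.029,.052,.052),p)), "seen left 257 top 141")
im=ctrl.camera("side"); cv2.imwrite("pics/s10.png",cv2.resize(im[100:200,210:340],None,fx=5,fy=5,interpolation=3)); st()
```

```text
top side [ 0.47065872 -0.40542844  0.102     ]
top wrist [ 0.47122773 -0.40245852  0.102     ]
low lid pred vs wrist pic [256.96467328 141.38147506 310.55549726 193.71721467] seen left 257 top 141
 39.6 [ 0.46   -0.3998  0.2767] [-0.  -0.3 -0.9] 1.0
```

View pics/s10.png

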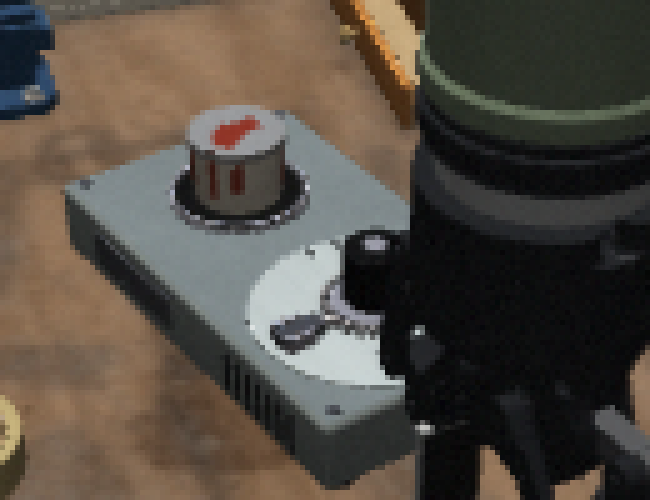

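Every check agrees: the lever is at 5 clicks, the pot is centred on the pad, the stack is back together, and the gripper is clear of everything. I'm handing the job in.

Run:
```python
from h import *
ctrl.sleep(.3); st(); ctrl.job_done()
```

```text
39.9 [ 0.4608 -0.4008  0.2791] [-0.4  0.1  0.9] 1.002
the job is handed in; nothing more can be done
```

I did all three parts of the task and handed the job in at about 39.9 s of the 72 s allowed; the hand-in gives no verdict.

- **Dial:** I pushed the lever clockwise from click 7 to its stop, where the wrist picture put it at −0.04 clicks. I then pushed it five clicks back. Later readings gave 5.05 and 5.02 clicks, with five ticks showing on its clockwise side. A rough first reading in one picture gave 5.46, because I had picked a point off the blade's white line; re-reading it on the line gave the 5.02.
- **Middle pot:** It stands upright on the mixer's pad, inside the rim. The wrist camera puts it within about 2 mm of the pad's centre. It touched down at the expected height.
- **Stack:** I parked the top pot on the offcut, then set it back on the bottom pot. Their centres are about 2 mm apart by the wrist camera and about 5 mm by the side camera; the limit is 16 mm. The bottom pot was never gripped and shows no visible shift.
- **Other tubs:** The red and green tubs and both purple look-alikes look unmoved in the last pictures. The open gripper was well clear of everything at hand-in.

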